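Push the project box home in the test dock

ROBOT

A 6-joint arm with a two-finger parallel gripper is mounted at the origin on a cart in front of the work surface, level with it; the furniture and walls round the work are solid. World frame = base frame: x ahead of the robot, y to its left, z up, the work surface at z = 0. Lengths are in m, angles in rad, forces in N, time in s.
With the tool pointing down it reaches from about 0.35 to 0.975 m from the base axis. Payload 4.9 kg.
Tool frame: the origin (TCP) lies at the very end of the fingers, on their centre line; the grasp point (between the pads) lies manip.grip_point_offset behind it (manip.grip_point_offset is the distance from the TCP to the grasp point, in m); z points along the fingers, y is the line along which they close (so a half turn about z gives the same grasp; the last joint's range is limited). The gripper opens to 85 mm and grips with 20 to 120 N. Pads are 22 mm wide; open, the fingers measure 114 mm over their backs; the gripper's body (76 mm by 85 mm) begins 54 mm behind the grasp point. The pads swing forward as they close: fully open they stand 13 mm farther back than shut.
Start: joints at [1.012, 0.053, 1.613, -0, 1.476, -0.119], TCP at [0.266, 0.566, 0.231] pointing down, gripper open.
Joint ranges: [-3.01, 3.01], [-1.01, 2.22], [0.06, 2.58], [-1.02, 4.17], [0.09, 2.62], [-3.14, 3.14]. Speed limits (rad/s): [2.57, 2.57, 3.14, 3.14, 3.14, 3.14].

INTERFACE

Orientations are given as a unit quaternion [w, x, y, z].
In Python, from plant import manip gives the robot as it stands.
- The arm moves only by the shell command python3 -m crank 'ROWS' [OPENING]. ROWS is JSON, a list of rows, each an object of numbers: "x", "y", "z": the shift along the tool's x, y, z in cm; "turn": the turn about the tool's z in rad. In form: [{"x": .., "y": .., "z": .., "turn": ..}, ...]. A call has 1 to 5 rows; each row shifts and turns the commanded pose from where the row before left it, along the tool's axes as they then stand; what a row does not reach is not made up. A row lasts 1/10 s, in which the tool goes at most 50 mm and 8.59 degrees, less where a joint would pass 70% of its speed; a pose out of reach is approached as far as the arm can. A call with a gripper value outside its range is refused whole. OPENING is the opening in per cent of the stroke, from 0 (shut) to 100 (fully open), set as the call begins (- or left out, the last holds). The fingers move at their own pace and stop on an object; the grip force is fixed at half the most. Time passes only in rows, so rows that do not move let the fingers close. It gives the time, the measured TCP pose, the force, the opening and the grip force at its end, in the units of the state.
- manip.state(): the state, without advancing time (a new reading comes with each control period).
- manip.grab_frame(name): name is "side" or "top"; returns (picture, depth): 400x640x3 uint8, red, green, blue; 400x640 float32, m along the optical axis (not along the pixel's ray), 0 where there is no reading.
- manip.camera_model(name): a dict with "mtx" (3x3 intrinsics, pixels), "world_to_cam" (4x4, takes a point from world to camera coordinates). Camera axes: x right, y down, z forward; pixel columns grow to the right and rows downward; lengths in m; the calibration is good to about 2 mm. A picture is of the moment at which its call begins. camera_model takes no time and is no camera call.
- manip.job_done(): hands the job in; it is judged then, once.
The state is a dict: "time": time; "joint_pos": joint angles; "joint_vel": joint speeds; "joint_efforts": joint torques, N m; "tool_pos": TCP position; "tool_rot": TCP orientation; "contact_force": force on the tool from outside, world axes, zero at the start; "ft_torque": the same for the moment, N m; "gripper_width": opening from 0.0 (shut) to 1.0 (fully open); "grasp_force": force on a finger pad.
Only numpy, scipy, OpenCV 4.12 (cv2) and the standard library are available. Lean on these libraries where they do the work, as an engineer would, in place of code of your own. Each camera call takes 0.05 s, during which the arm holds its last target. There are 200 camera calls.

TASK

Push the black project box end first through the gap between the two steel posts of the fixed test dock, and on until its leading end is fully home and flat against the black contact block. Push it along the bench with the fingers without picking it up or tipping it, leave the white pill bottle, the blue solder spool and the red side cutters where they are, and finish with the hand clear.

Things in the scene. Friction and masses are not known exactly. Their poses are not given: they have to be found in the camera images.
- project_box: Small loose black project box with a screw in each corner of its lid, lying flat on the bench: 45 mm wide (its own x), 75 mm long (its own y), 26 mm tall. Origin: centre of its underside; z up. Either 45 mm end may go in first. 0.08 to 0.17 kg; it slides on the bench, friction varies.
- test_dock: Test dock screwed down on the bench, a U open towards the robot. Origin: on the bench midway between its two steel posts; +x points into the dock (push direction), y across, z up. Posts: 16 mm diameter, 32 mm tall, centred at x = 0, y = +33.5 and -33.5 mm: gap 51 mm (3 mm each side of the box). Low side bars (14 mm tall, inner faces at y = +-30.5 mm) join the posts to the contact block.
- dock_stop (a point): Middle of the front face of the dock's black contact block (the brass strip), 45 mm beyond the posts' centre line (dock x = +45 mm), 10 mm above the bench. The block is 104 mm wide, 34 mm deep, 32 mm tall. With the box home its centre is 37.5 mm before this face (dock x = +7.5 mm) and its last 30 mm stick out in front of the posts' centre line. No floor plate: the box slides on the bench.
- pill_bottle: Small white pill bottle standing left of the dock, 26 mm diameter, 38 mm tall. Origin: centre of its underside. Loose; leave it alone.
- solder_spool: Blue solder spool standing right of the dock, 58 mm diameter, 40 mm tall. Origin: centre of its underside. Loose; leave it alone.
- side_cutters: Red-handled side cutters lying flat right of the box, 42 mm wide (own x), 116 mm long (own y), 11 mm thick. Origin: centre of its underside. Loose; leave it alone.
Things that resemble listed ones, but are neither listed nor needed, are in the scene too. Several things look just like the project_box: the one meant starts farthest to the robot's left. Of the things that look like the test_dock, the larger one is meant.

How it is judged:
By the outcome, as a careful person would: the job done as asked, in the order asked, and still so for the second after the job is handed in, with the robot touching nothing.
It also fails if it takes over 58 s, if anything falls off the work surface, if the arm or the gripper's body presses on something with over 40 N, if the wrist force passes 120 N, or if a joint passes its speed limit or range.

## Working session

There is one attempt and no reset: what is moved stays moved. The work goes in short steps, Python scripts to look and compute and a shell command to move; the robot and the scene stay as the last step left them, time stands still between calls to the robot, and variables do not carry over. Pictures are saved under pics/ and viewed, at most 10 in all, crops included, and the job is handed in when it is done.

```bash
mkdir -p pics
cat > h.py <<'E'
import numpy as np, cv2
from plant import manip
def grab(n,f):
    p,d=manip.grab_frame(n); cv2.imwrite(f'pics/{f}.png',p[:,:,::-1]); np.savez(f'pics/{f}.npz',p=p,d=d); return p,d
def cloud(n,d):
    m=manip.camera_model(n);K=np.array(m['mtx']);T=np.linalg.inv(np.array(m['world_to_cam']))
    v,u=np.mgrid[:d.shape[0],:d.shape[1]]
    c=np.stack([(u-K[0,2])/K[0,0]*d,(v-K[1,2])/K[1,1]*d,d],-1)
    w=c@T[:3,:3].T+T[:3,3]; w[d==0]=np.nan; return w
E
python3 - <<'E'
from h import *
for n in('top','side'):
    p,d=grab(n,n+'0'); m=manip.camera_model(n); print(n,np.linalg.inv(m['world_to_cam'])[:3].round(2).tolist(),m['mtx'])
s=manip.state();print(s['time'],s['tool_pos'],s['tool_rot'],s['contact_force'],manip.grip_point_offset)
E
```

```text
top [[-0.0, -1.0, 0.09, 0.45], [-1.0, 0.0, -0.0, 0.17], [0.0, -0.09, -1.0, 1.16]] [[469.10916822   0.         319.409622  ]
 [  0.         469.10916822 193.52548893]
 [  0.           0.           1.        ]]
side [[-1.0, -0.01, -0.02, 0.58], [0.01, 0.63, -0.78, 0.94], [0.02, -0.78, -0.63, 0.67]] [[449.5865648    0.         312.31565062]
 [  0.         449.5865648  193.92069477]
 [  0.           0.           1.        ]]
0.1 [0.26580385 0.56503131 0.23016192] [-3.03892053e-04  2.18133680e-01  9.75918453e-01 -8.82460957e-04] [ 0.43102731 -0.5974605  -0.56108973] 0.0187
```

View pics/top0.png

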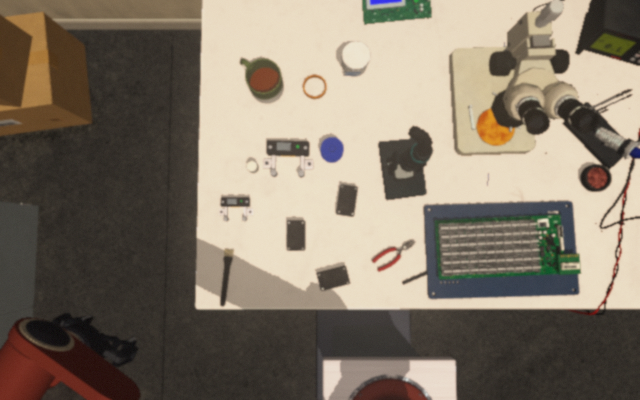

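View pics/side0.png

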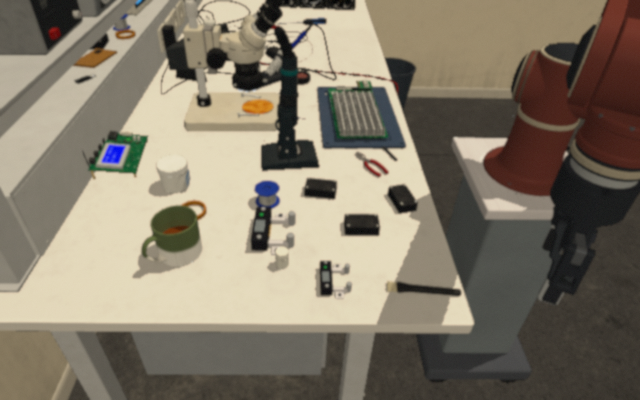

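Three box candidates at top-view pixels (296,234), (346,199) and (333,277). The leftmost on the robot's left (+y = image left) is (296,234). There are two docks, at (288,155) and (235,206), and the first is the larger. The bottle is at (252,165), the spool at (332,149) and the cutters at (393,255). I'll measure these and check an enlarged crop.

Run:
```python
from h import *
z=np.load('pics/top0.npz');p,d=z['p'],z['d'];w=cloud('top',d)
c=p[120:300,200:430];cv2.imwrite('pics/crop0.png',cv2.resize(c,None,fx=3.4,fy=3.2,interpolation=cv2.INTER_CUBIC)[:,:,::-1])
def rep(n,u0,u1,v0,v1,zl,zh,dark=None):
    m=np.zeros(d.shape,bool);m[v0:v1,u0:u1]=1
    m&=(w[...,2]>zl)&(w[...,2]<zh)
    if dark: m&=(p.max(-1)<dark)
    P=w[m]; 
    (cx,cy),(a,b),t=cv2.minAreaRect((P[:,:2]*1000).astype(np.float32))
    print(n,m.sum(),'c',round(cx,1),round(cy,1),'sz',round(a,1),round(b,1),'ang',round(t,1),'z',np.median(P[:,2]).round(4),'mean',(P.mean(0)*1000).round(1))
rep('box',280,312,212,256,.018,.035)
rep('box2',332,364,176,222,.018,.035)
rep('box3',312,356,258,296,.018,.035)
rep('block',258,318,132,160,.022,.045)
rep('postL',258,277,157,178,.02,.045)
rep('postR',300,318,157,178,.02,.045)
rep('postM',277,285,157,178,.02,.045) if 0 else None
rep('small',215,255,190,222,.012,.045)
rep('bottle',243,261,155,175,.025,.05)
rep('spool',318,346,132,164,.025,.05)
rep('bench',200+5,230,150,180,-.02,.02)
```

```text
box 550 c 446.7 225.9 sz 72.3 41.3 ang 0.1 z 0.0243 mean [446.7 225.9  24.3]
box2 536 c 531.7 101.4 sz 43.2 73.3 ang 81.7 z 0.0244 mean [531.8 101.6  24.3]
box3 563 c 344.0 135.6 sz 43.4 73.3 ang 14.9 z 0.0243 mean [344.  135.6  24.4]
block 592 c 659.7 245.7 sz 100.5 34.8 ang 88.7 z 0.0327 mean [658.7 246.1  32.5]
postL 38 c 603.9 283.6 sz 27.8 15.0 ang 30.1 z 0.0314 mean [598.4 280.2  31.3]
postR 26 c 596.2 211.5 sz 7.4 14.1 ang 89.5 z 0.0318 mean [596.1 211.8  30.9]
small 334 c 510.9 373.7 sz 67.8 56.2 ang 89.7 z 0.0216 mean [522.7 373.3  21.4]
bottle 95 c 612.6 331.1 sz 24.8 23.1 ang 1.2 z 0.0378 mean [612.7 331.4  37.4]
spool 431 c 655.1 137.7 sz 55.5 55.5 ang 33.0 z 0.0399 mean [655.1 138.2  39.8]
bench 745 c 622.0 423.1 sz 74.2 62.2 ang 0.3 z 0.0004 mean [6.218e+02 4.231e+02 4.000e-01]
```

View pics/crop0.png

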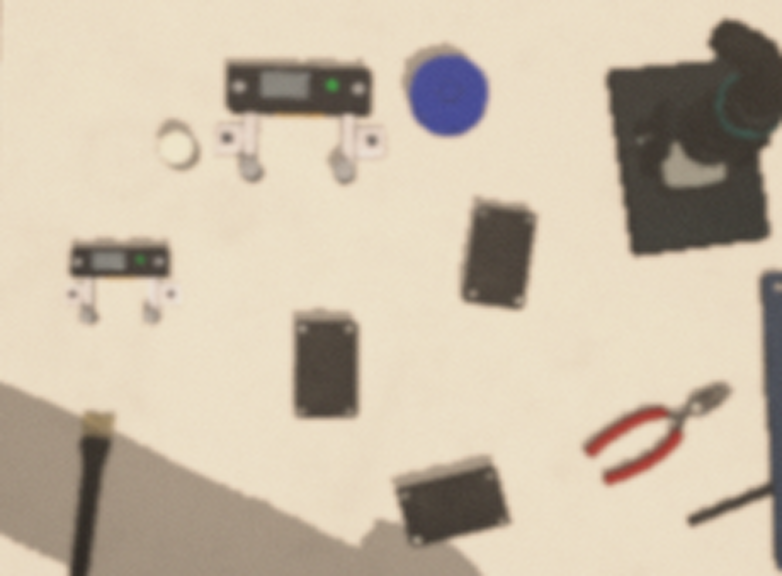

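The crop confirms it. The leftmost loose black box, with its four screws, is at crop (326,365), lying almost straight in line with the push direction. The larger dock is at crop (298,90) with posts at (252,165) and (343,165). Next I need the dock yaw.

```bash
cat >> h.py <<'E'
def yawfit(w,u0,u1,v0,v1,zl,zh,axis):
    "slope of region's long axis; axis=0 long in x, 1 long in y -> yaw (rad), centre mm"
    m=np.zeros(w.shape[:2],bool);m[v0:v1,u0:u1]=1; m&=(w[...,2]>zl)&(w[...,2]<zh)
    P=w[m][:,:2]*1000
    # mid-line per bin along long axis, ends excluded
    a=P[:,axis];b=P[:,1-axis];lo,hi=np.percentile(a,[8,92]);bins=np.linspace(lo,hi,15)
    xs=[];ys=[]
    for i in range(14):
        k=(a>=bins[i])&(a<bins[i+1])
        if k.sum()>5: xs.append(a[k].mean()); ys.append(np.percentile(b[k],[2,98]).mean())
    s=np.polyfit(xs,ys,1)[0]
    e=[(np.percentile(P[:,i],.5)+np.percentile(P[:,i],99.5))/2 for i in(0,1)]
    return (s if axis==0 else -s), e
E
python3 - <<'E'
from h import *
z=np.load('pics/top0.npz');w=cloud('top',z['d'])
print('dock',yawfit(w,258,318,132,160,.025,.045,1))
print('box',yawfit(w,280,312,212,256,.018,.035,0))
z=np.load('pics/side0.npz');d=z['d'];w=cloud('side',d)
# side view: block + posts tops
for n,(u0,u1,v0,v1,zl,zh) in dict(block=(245,275,200,255,.027,.045),post1=(284,300,205,228,.024,.045),post2=(284,298,228,252,.024,.045),box=(335,390,205,240,.022,.035)).items():
    m=np.zeros(d.shape,bool);m[v0:v1,u0:u1]=1;m&=(w[...,2]>zl)&(w[...,2]<zh);P=w[m]*1000
    print(n,m.sum(),np.percentile(P,[1,50,99],axis=0).round(1).tolist())
E
```

```text
dock (np.float64(-0.01653947497819786), [np.float64(660.0270531452823), np.float64(245.68632350106822)])
box (np.float64(-0.0016274690952819285), [np.float64(446.6963376404109), np.float64(225.88712125163266)])
block 570 [[644.3, 198.6, 27.7], [660.8, 253.8, 32.3], [677.6, 299.0, 36.2]]
post1 48 [[591.2, 206.0, 24.2], [597.8, 217.1, 31.0], [606.3, 224.2, 34.0]]
post2 69 [[593.8, 275.0, 25.1], [602.2, 287.0, 31.7], [610.2, 335.7, 39.5]]
box 456 [[413.2, 205.2, 22.1], [449.6, 228.9, 24.1], [483.9, 248.8, 26.8]]
```

```bash
python3 -m crank '[{"x":0,"y":-4,"z":0,"turn":-0.14},{"x":-2,"y":-4,"z":0,"turn":-0.14},{"x":-3,"y":-3,"z":0,"turn":-0.14},{"x":-3,"y":-3,"z":0,"turn":-0.02},{"x":0,"y":0,"z":0,"turn":0}]' 100
```

```text
time: 0.6
tool_pos: [0.3128, 0.4172, 0.2309]
tool_rot: [0.0, 0.002, 1.0, -0.001]
contact_force: [0.2, 0.3, -0.3]
gripper_width: 1.001
grasp_force: 0.0
```

```bash
python3 -m crank '[{"x":-3,"y":-4,"z":0,"turn":0.0125},{"x":-3,"y":-4,"z":0,"turn":0},{"x":-3,"y":-4,"z":0,"turn":0},{"x":-3,"y":-4,"z":0,"turn":0},{"x":-1.7,"y":-3.0,"z":1,"turn":0}]' 100 && python3 -m crank '[{"x":0,"y":0,"z":4,"turn":0},{"x":0,"y":0,"z":4,"turn":0},{"x":0,"y":0,"z":4,"turn":0},{"x":0,"y":0,"z":2,"turn":0},{"x":0,"y":0,"z":0,"turn":0}]'
```

```text
time: 1.1
tool_pos: [0.4477, 0.2274, 0.2225]
tool_rot: [0.001, 0.007, 1.0, 0.0]
contact_force: [0.3, 0.2, -0.5]
gripper_width: 0.997
grasp_force: 0.0
time: 1.6
tool_pos: [0.4423, 0.2282, 0.0768]
tool_rot: [-0.004, 0.006, 1.0, -0.001]
contact_force: [-0.5, 0.4, -0.6]
gripper_width: 1.001
grasp_force: 0.0
```

```bash
python3 -m crank '[{"x":-0.4,"y":0,"z":2,"turn":0},{"x":0,"y":0,"z":2,"turn":0},{"x":0,"y":0,"z":1.6,"turn":0},{"x":0,"y":0,"z":1,"turn":0},{"x":0,"y":0,"z":0,"turn":0}]' && python3 -m crank '[{"x":0,"y":0,"z":0,"turn":0},{"x":0,"y":0,"z":0,"turn":0},{"x":0,"y":0,"z":0,"turn":0},{"x":0,"y":0,"z":0,"turn":0},{"x":0,"y":0,"z":0,"turn":0}]' 57
```

```text
time: 2.1
tool_pos: [0.4494, 0.229, 0.015]
tool_rot: [-0.001, 0.006, 1.0, -0.0]
contact_force: [-0.6, -0.6, -0.2]
gripper_width: 1.004
grasp_force: 0.0
time: 2.6
tool_pos: [0.4501, 0.2289, 0.0158]
tool_rot: [0.0, 0.006, 1.0, 0.0]
contact_force: [-0.5, -0.4, -0.3]
gripper_width: 0.568
grasp_force: 0.3
```

```bash
python3 -m crank '[{"x":0,"y":0,"z":0.6,"turn":0.004},{"x":0,"y":0.5,"z":0,"turn":0},{"x":0,"y":0.6,"z":0,"turn":0},{"x":0,"y":0.6,"z":0,"turn":0},{"x":0,"y":0.5,"z":0,"turn":0}]' && python3 -m crank '[{"x":0,"y":0,"z":0,"turn":0},{"x":0,"y":0,"z":0,"turn":0},{"x":0,"y":0,"z":0,"turn":0}]'
python3 - <<'E'
from h import *
p,d=grab('side','side1'); cv2.imwrite('pics/side1c.png',cv2.resize(p[150:310,220:460],None,fx=3,fy=3)[:,:,::-1])
E
```

```text
time: 3.1
tool_pos: [0.4499, 0.2516, 0.0091]
tool_rot: [-0.0, 0.008, 1.0, 0.0]
contact_force: [-0.5, -0.9, -1.2]
gripper_width: 0.574
grasp_force: 0.3
time: 3.4
tool_pos: [0.4502, 0.2509, 0.0094]
tool_rot: [0.0, 0.008, 1.0, 0.0]
contact_force: [-0.7, 0.0, -1.8]
gripper_width: 0.569
grasp_force: 0.0
```

View pics/side1c.png

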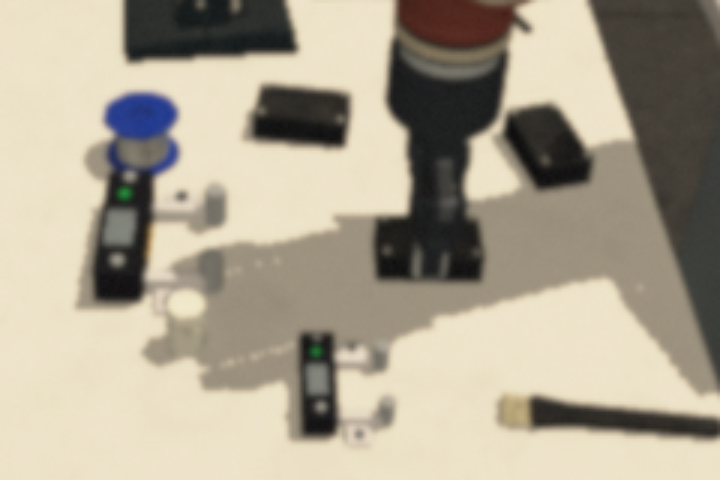

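The box is caged between the fingers at crop (428,250), lying flat. I'll release it, lift, go behind it, and look from above.

```bash
python3 -m crank '[{"x":0,"y":0,"z":0,"turn":0},{"x":0,"y":0,"z":0,"turn":0},{"x":0,"y":0,"z":0,"turn":0},{"x":0,"y":0,"z":-3,"turn":0},{"x":0,"y":0,"z":-3,"turn":0}]' 100 && python3 -m crank '[{"x":2,"y":0,"z":-1,"turn":0},{"x":3,"y":0,"z":0,"turn":0},{"x":3,"y":0,"z":0,"turn":0},{"x":0,"y":0,"z":0,"turn":0},{"x":0,"y":0,"z":0,"turn":0}]' 22
python3 - <<'E'
from h import *
p,d=grab('top','top1'); cv2.imwrite('pics/top1c.png',cv2.resize(p[120:300,200:430],None,fx=3,fy=3)[:,:,::-1])
E
```

```text
time: 3.95
tool_pos: [0.4489, 0.2503, 0.0688]
tool_rot: [-0.002, 0.008, 1.0, -0.001]
contact_force: [0.4, 0.4, 0.6]
gripper_width: 0.999
grasp_force: 0.0
time: 4.45
tool_pos: [0.3701, 0.2522, 0.0794]
tool_rot: [0.0, 0.008, 1.0, 0.0]
contact_force: [0.7, 0.9, -0.1]
gripper_width: 0.219
grasp_force: 0.0
```

View pics/top1c.png

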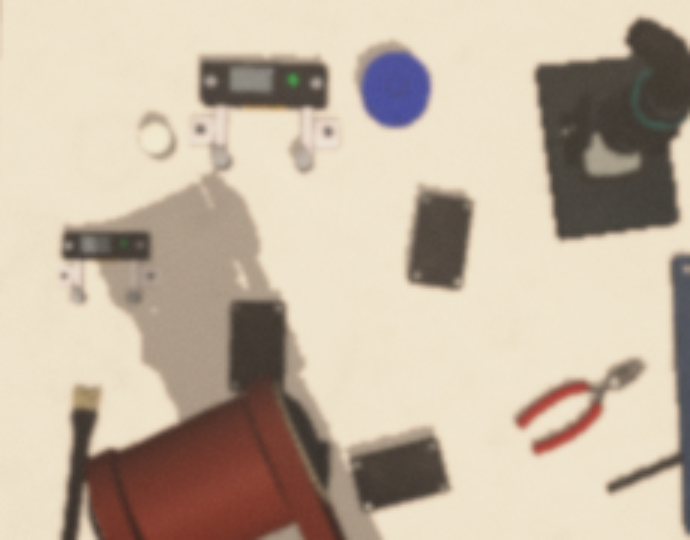

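The box is at crop (258,345) and nearly straight ahead of the dock, with the forearm covering only its rear edge.

Run:
```python
from h import *
z=np.load('pics/top1.npz');w=cloud('top',z['d'])
yd,c=yawfit(w,258,318,132,160,.025,.045,1); print('dock',yd,c)
yb,b=yawfit(w,270,302,212,252,.018,.035,0); print('box',yb,b)
print('dock line y at box',c[1]+np.tan(yd)*(b[0]-c[0]))
print(np.percentile(w[212:252,270:302][(w[212:252,270:302,2]>.018)&(w[212:252,270:302,2]<.035)]*1000,[1,99],axis=0))
```

```text
dock -0.021036501798471892 [np.float64(660.0223668538158), np.float64(245.65366659268568)]
box -0.03437000163599123 [np.float64(446.7753691806597), np.float64(251.19830250987738)]
dock line y at box 250.1402992920638
[[413.11084351 229.54975487  19.10825755]
 [482.74249467 272.82070403  29.51446561]]
```

```bash
python3 -m crank '[{"x":0,"y":0,"z":3,"turn":0.003},{"x":0,"y":0,"z":3,"turn":0},{"x":0,"y":0,"z":1,"turn":0},{"x":-1,"y":0,"z":0,"turn":0},{"x":-1,"y":0,"z":0,"turn":0}]' && python3 -m crank '[{"x":-1,"y":0,"z":0,"turn":0},{"x":-1,"y":0,"z":0,"turn":0},{"x":-1,"y":0,"z":0,"turn":0},{"x":-1,"y":0,"z":0,"turn":0},{"x":-1,"y":0,"z":0,"turn":0}]' && python3 -m crank '[{"x":-1,"y":0,"z":0,"turn":0},{"x":-1,"y":0,"z":0,"turn":0},{"x":-1,"y":0,"z":0,"turn":0},{"x":-1,"y":0,"z":0,"turn":0},{"x":0,"y":0,"z":0,"turn":0}]'
python3 - <<'E'
from h import *
p,d=grab('top','top2'); cv2.imwrite('pics/top2c.png',cv2.resize(p[120:270,220:370],None,fx=4,fy=4)[:,:,::-1])
E
```

```text
time: 5.0
tool_pos: [0.3921, 0.2521, 0.0103]
tool_rot: [0.001, 0.01, 1.0, 0.0]
contact_force: [0.5, 1.4, 0.5]
gripper_width: 0.22
grasp_force: 0.0
time: 5.5
tool_pos: [0.441, 0.2508, 0.0095]
tool_rot: [0.0, 0.01, 1.0, 0.0]
contact_force: [-1.6, -0.0, 2.3]
gripper_width: 0.223
grasp_force: 1.0
time: 6.0
tool_pos: [0.482, 0.2501, 0.0096]
tool_rot: [0.001, 0.01, 1.0, 0.0]
contact_force: [-0.9, 0.3, 0.4]
gripper_width: 0.217
grasp_force: 0.0
```

View pics/top2c.png

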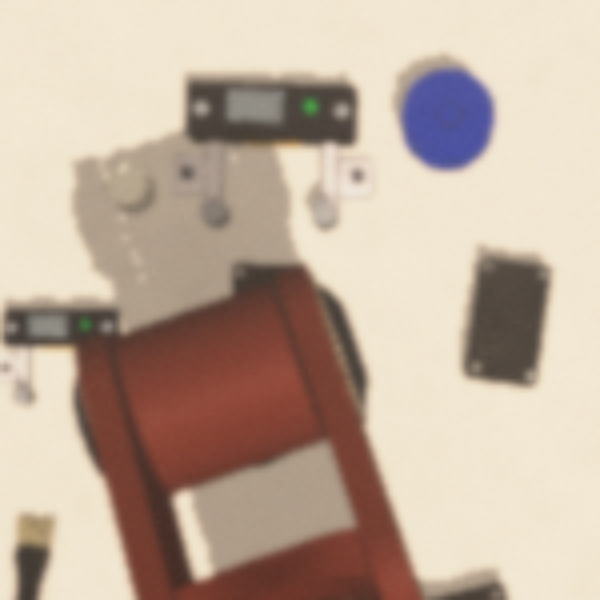

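The box's front edge is visible from crop (235,265) to (310,265). The posts are at (215,210) and (323,208). I'll measure the box edges in both views.

Run:
```python
from h import *
z=np.load('pics/top2.npz');w=cloud('top',z['d'])
m=np.zeros(w.shape[:2],bool);m[182:196,274:302]=1;m&=(w[...,2]>.018)&(w[...,2]<.03)
P=w[m]*1000;print('top',len(P),np.percentile(P[:,:2],[1,99],axis=0).round(1).tolist())
ys=np.arange(P[:,1].min()+3,P[:,1].max()-2,4)
print([(int(y),P[abs(P[:,1]-y)<2][:,0].max().round(1)) for y in ys])
p,d=grab('side','side2');w=cloud('side',d)
m=(w[...,2]>.021)&(w[...,2]<.030)&(w[...,0]>.48)&(w[...,0]<.588)&(w[...,1]>.2)&(w[...,1]<.3)
P=w[m]*1000;print('side',len(P),np.percentile(P[:,:2],[1,99],axis=0).round(1).tolist())
# left top edge: max y per x bin
print([(x,P[abs(P[:,0]-x)<3][:,1].max().round(1)) for x in range(495,580,8) if (abs(P[:,0]-x)<3).any()])
cv2.imwrite('pics/side2c.png',cv2.resize(p[190:280,230:380],None,fx=5,fy=5)[:,:,::-1])
```

```text
top 70 [[546.5, 236.4], [565.5, 268.9]]
[(237, np.float64(565.1)), (241, np.float64(565.2)), (245, np.float64(565.4)), (249, np.float64(565.2)), (253, np.float64(565.6)), (257, np.float64(565.3)), (261, np.float64(564.9)), (265, np.float64(565.4))]
side 541 [[485.4, 228.8], [567.5, 273.4]]
[(495, np.float64(271.6)), (503, np.float64(272.0)), (511, np.float64(272.7)), (519, np.float64(272.1)), (527, np.float64(272.4)), (535, np.float64(271.3)), (543, np.float64(273.3)), (551, np.float64(273.3)), (559, np.float64(271.8)), (567, np.float64(270.5))]
```

View pics/side2c.png

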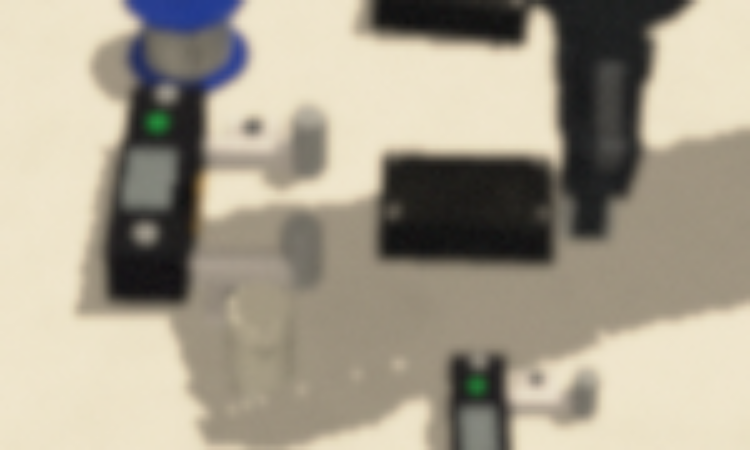

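The box is flat and aligned, with the fingers just behind it and its front centred to within about 0.5 mm of the dock line. I'll keep pushing gently.

```bash
python3 -m crank '[{"x":-0.7,"y":0,"z":0,"turn":0.001},{"x":-0.7,"y":0,"z":0,"turn":0},{"x":-0.7,"y":0,"z":0,"turn":0},{"x":-0.7,"y":0,"z":0,"turn":0},{"x":-0.7,"y":0,"z":0,"turn":0}]' && python3 -m crank '[{"x":-0.5,"y":0,"z":0,"turn":0},{"x":-0.5,"y":0,"z":0,"turn":0},{"x":0,"y":0,"z":0,"turn":0}]'
python3 - <<'E'
from h import *
p,d=grab('side','side3');w=cloud('side',d)
cv2.imwrite('pics/side3c.png',cv2.resize(p[190:280,230:380],None,fx=5,fy=5)[:,:,::-1])
m=(w[...,2]>.021)&(w[...,2]<.028)&(w[...,0]>.50)&(w[...,0]<.635)&(w[...,1]>.23)&(w[...,1]<.262)
P=w[m]*1000;print('side',len(P),np.percentile(P[:,:2],[1,99],axis=0).round(1).tolist())
E
```

```text
time: 6.6
tool_pos: [0.5157, 0.2493, 0.0093]
tool_rot: [-0.0, 0.01, 1.0, -0.0]
contact_force: [-1.0, 1.1, -0.2]
gripper_width: 0.213
grasp_force: 0.3
time: 6.9
tool_pos: [0.5261, 0.2492, 0.0096]
tool_rot: [0.001, 0.01, 1.0, 0.0]
contact_force: [-0.6, -0.4, 0.9]
gripper_width: 0.218
grasp_force: 0.0
side 356 [[540.1, 230.5], [611.1, 261.5]]
```

View pics/side3c.png

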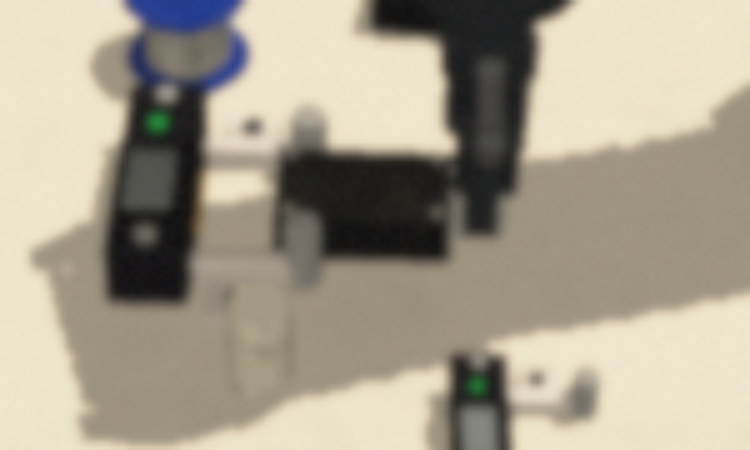

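The box nose is between the posts, with its front at crop x≈280. I'll push on and watch the force.

```bash
python3 -m crank '[{"x":-0.6,"y":0,"z":0,"turn":0},{"x":-0.6,"y":0,"z":0,"turn":0},{"x":-0.6,"y":0,"z":0,"turn":0},{"x":-0.5,"y":0,"z":0,"turn":0},{"x":-0.3,"y":0,"z":0,"turn":0}]' && python3 -m crank '[{"x":-0.3,"y":0,"z":0,"turn":0},{"x":-0.2,"y":0,"z":0,"turn":0},{"x":-0.2,"y":0,"z":0,"turn":0}]' && python3 -m crank '[{"x":-0.2,"y":0,"z":0,"turn":0},{"x":0,"y":0,"z":0,"turn":0}]'
```

```text
time: 7.45
tool_pos: [0.5517, 0.2486, 0.0093]
tool_rot: [0.0, 0.01, 1.0, 0.0]
contact_force: [-2.3, -0.0, 0.9]
gripper_width: 0.22
grasp_force: 0.9
time: 7.75
tool_pos: [0.558, 0.2485, 0.0093]
tool_rot: [-0.0, 0.01, 1.0, -0.0]
contact_force: [-4.1, -0.1, 1.1]
gripper_width: 0.227
grasp_force: 3.4
time: 7.95
tool_pos: [0.558, 0.2485, 0.0093]
tool_rot: [-0.003, 0.01, 1.0, -0.0]
contact_force: [-10.1, 0.1, 7.2]
gripper_width: 0.221
grasp_force: 4.6
```

```bash
python3 -m crank '[{"x":-0.2,"y":0,"z":0,"turn":0},{"x":0,"y":0,"z":0,"turn":0},{"x":0,"y":0,"z":0,"turn":0}]' && python3 -m crank '[{"x":1,"y":0,"z":0,"turn":0},{"x":3,"y":0,"z":0,"turn":0},{"x":3,"y":0,"z":-1,"turn":0},{"x":4,"y":0,"z":-4,"turn":0},{"x":4,"y":0,"z":-4,"turn":0}]' && python3 -m crank '[{"x":4,"y":0,"z":-4,"turn":0},{"x":3,"y":0,"z":-3,"turn":0},{"x":0,"y":0,"z":0,"turn":0}]'
python3 - <<'E'
from h import *
p,d=grab('top','top4');P1=p;w=cloud('top',d)
q,e=grab('side','side4');s=cloud('side',e)
a=cv2.resize(p[125:215,235:355],(600,450));b=cv2.resize(q[190:280,230:350],(600,450))
cv2.imwrite('pics/fin.png',cv2.resize(np.hstack([a,b]),(800,300),interpolation=cv2.INTER_AREA)[:,:,::-1])
for n,w in(('top',w),('side',s)):
    m=(w[...,2]>.019)&(w[...,2]<.0285)&(w[...,0]>.55)&(w[...,0]<.65)&(w[...,1]>.228)&(w[...,1]<.265)
    P=w[m]*1000;print(n,len(P),np.percentile(P[:,:2],[1,99],axis=0).round(1).tolist())
    print([(y,P[abs(P[:,1]-y)<2.5][:,0].min().round(1),P[abs(P[:,1]-y)<2.5][:,0].max().round(1)) for y in range(230,264,5) if (abs(P[:,1]-y)<2.5).any()])
E
```

```text
time: 8.25
tool_pos: [0.558, 0.2485, 0.0091]
tool_rot: [-0.005, 0.01, 1.0, -0.001]
contact_force: [-15.1, -0.1, 11.4]
gripper_width: 0.222
grasp_force: 7.7
time: 8.75
tool_pos: [0.4197, 0.2508, 0.0898]
tool_rot: [-0.001, 0.01, 1.0, -0.0]
contact_force: [-0.7, 0.2, 1.3]
gripper_width: 0.222
grasp_force: 0.0
time: 9.05
tool_pos: [0.3567, 0.2542, 0.1609]
tool_rot: [0.005, 0.009, 1.0, 0.003]
contact_force: [-0.1, 0.1, 0.0]
gripper_width: 0.217
grasp_force: 0.0
top 440 [[569.9, 229.9], [643.3, 264.3]]
[(230, np.float64(568.1), np.float64(648.2)), (235, np.float64(570.0), np.float64(643.7)), (240, np.float64(570.4), np.float64(641.5)), (245, np.float64(570.0), np.float64(641.6)), (250, np.float64(569.9), np.float64(643.4)), (255, np.float64(569.8), np.float64(643.6)), (260, np.float64(570.3), np.float64(645.8))]
side 423 [[571.7, 228.7], [644.4, 264.7]]
[(230, np.float64(571.8), np.float64(644.1)), (235, np.float64(571.8), np.float64(641.6)), (240, np.float64(571.8), np.float64(641.3)), (245, np.float64(571.7), np.float64(643.2)), (250, np.float64(571.7), np.float64(644.8)), (255, np.float64(571.7), np.float64(644.6)), (260, np.float64(571.6), np.float64(644.4))]
```

View pics/fin.png

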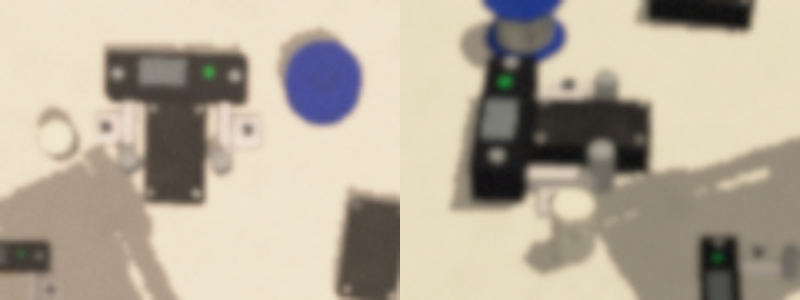

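The box is home. In both views there is no gap to the contact block, its rear face is straight across at x≈0.570, and the push stalled firmly at 15 N. The bottle and spool haven't moved, and the hand is clear.

```bash
python3 -c "
from plant import manip
print(manip.job_done())"
```

```text
the job is handed in; nothing more can be done
None
```

The leftmost project box went end first between the posts of the larger dock and is home, flat against the contact block; the hand is clear, the bottle, spool and cutters were not touched, and the job was handed in at about 9 s.

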